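# Set the sample mill four clicks coarser and start it

### The job

The bench mill is loaded, with its cap on and its cup under the spout, but set too fine: with a fingertip against the orange tab, push the grind collar round exactly four clicks clockwise (seen from above) from where it stands and leave it seated in that notch, without gripping or forcing it. Only then press the green start button down and let it come up again. Pick nothing up: leave the mill's cap and cup and the other loose things on the bench where they stand.

Things in the scene. Friction and masses are not known exactly. Their poses are not given: they have to be found in the camera images.
- mill: White bench mill, fixed to the bench: housing 200 long (x) x 150 wide (y) mm, flat aluminium deck on top 170 mm above the bench. Origin at bench height under the centre of the housing; its own -x is the front, with the spout and the cup. Top of the deck: the grind collar is 22 mm behind the centre (+x), the start button 68 mm in front of it (-x), both on the centre line.
- collar (a joint): Angle of the grind collar in rad, growing clockwise seen from above (coarser). It clicks into a notch every 20 degrees (0.349 rad): notches at 0, 0.349, 0.698 ... 3.491 (11 in all), with stops just past both ends; it begins seated in the second, third or fourth. At the tab a push of about 4 to 5 N lifts it out of a notch; the push then fades, and half-way to the next notch the collar jumps on into it by itself, ahead of the finger. Let go, it falls into the nearest notch.
- collar_axis (a point): Point on the vertical axis of the collar at the height of the collar's top, 18 mm above the deck. The collar is a ribbed dark ring 90 mm across around the steel feed throat (58 mm across, which with its cap and the knob on it rises to 64 mm above the deck).
- collar_tab (a point): Centre of the upright orange tab on the collar, 56 mm from the axis. The tab is 24 mm long radially (44 to 68 mm from the axis), 14 mm thick along the rim, and stands from the collar's top (18 mm above the deck) up to 44 mm above the deck; this point is 31 mm above the deck. It moves round with the collar.
- start_top (a point): Centre of the top of the green start button, 30 mm across, 22 mm above the deck, on a round black housing 46 mm across and 12 mm high. It springs back. It goes straight down 6 mm; fully down takes about 5 N.
- start (a joint): How far the start button is pressed, m: 0 up, 0.006 fully down.
- cap: Loose black cap with a knob, 66 mm across, 24 mm high with its knob, lying on the feed throat inside the collar; origin at the centre of its underside. Not to be moved.
- cup: Loose open steel cup, 66 mm across, 68 mm high, under the spout on the mill's foot plate; origin at its underside. Not to be moved.
- balance: Grey laboratory balance, fixed, 250 (x) x 200 (y) mm, with a round steel pan 130 mm across whose top is 85 mm above the bench; origin under its centre at bench height. It stands to one side of the mill.
- dish: Loose shallow steel dish, 90 mm across, 22 mm high, on the balance's pan; origin at its underside. Not to be moved.
- jar: Loose amber sample jar with a black lid, 62 mm across, 95 mm high, beyond the mill; origin at its underside. Not to be moved.
- weight: Loose brass check weight, 30 mm across, 46 mm high, beyond the mill; origin at its underside. Not to be moved.
- brush: Loose cleaning brush lying at one side; its length is along its own x. Not to be moved.
- spoon: Loose spoon lying at one side; its length is along its own x. Not to be moved.

How it is judged:
On the way, in this order (a step that is already met when the one before it is completed fails the run):
1. the collar stands seated four clicks clockwise of where it began (distance of collar_tab from where it was at the start of the episode between 0.0655 and 0.078 m and value of joint collar above 1.55 rad), for 0.3 s.
2. then the start button is pressed fully down (value of joint start above 0.0045 m), for 0.03 s.
At the end, for the whole second after the job is handed in: The collar rests in the notch four clicks (80 degrees, to within about 8 degrees) clockwise of where it began, the start button has been pressed (at least 4.5 of its 6 mm) after that and is up again, and the cap, cup, dish, jar, weight, brush and spoon are within 15 mm of where they stood (all of step 1 and velocity of joint collar between -0.1 and 0.1 rad/s and value of joint start below 0.0015 m and distance of each of cap, cup, dish, jar, weight, brush, spoon from where it was at the start of the episode below 0.015 m); the robot touches nothing.
It fails at once if the start button is pressed while the collar is not four clicks on (value of joint start above 0.003 m and (distance of collar_tab from where it was at the start of the episode below 0.0655 m or distance of collar_tab from where it was at the start of the episode above 0.078 m)).
It fails at once if the collar is gripped or forced (more than 25 N on it) (contact force between the fingers and collar above 25 N).
It fails at once if a thing that should stay is lifted or carried off (distance of any of cap, cup, dish, jar, weight, brush, spoon from where it was at the start of the episode above 0.015 m).
It also fails if it takes over 51 s, if anything falls off the work surface, if the arm or the gripper's body presses on something with over 40 N, if the wrist force passes 120 N, or if a joint passes its speed limit or range.

### The arm

A 6-joint arm with a two-finger parallel gripper is mounted at the origin on the work surface. World frame = base frame: x ahead of the robot, y to its left, z up, the work surface at z = 0. Lengths are in m, angles in rad, forces in N, time in s.
With the tool pointing down it reaches from about 0.35 to 0.975 m from the base axis. Payload 7.1 kg.
Tool frame: the origin (TCP) lies at the very end of the fingers, on their centre line; the grasp point (between the pads) lies 19 mm behind it; y points along the fingers, x is the direction in which the jaws open and shut, and the axes are right-handed (so a half turn about y gives the same grasp; the last joint's range is limited). The gripper opens to 88 mm and grips with 3 to 60 N. Pads are 20 mm wide; open, the fingers measure 115 mm over their backs; the gripper's body (75 mm by 178 mm) begins 61 mm behind the grasp point.
Start: joints at [1.12, 0.423, 1.63, -0, 1.089, -0.019], TCP at [0.262, 0.568, 0.223] pointing down, gripper open.
Joint ranges: [-3, 3], [-0.9, 2.11], [0.09, 2.58], [-1.31, 4.45], [0.11, 2.69], [-2.54, 2.54]. Speed limits (rad/s): [2.39, 2.39, 3.01, 3.14, 3.14, 3.14].

### API

Orientations are given as a rotation vector (axis times angle).
In Python, from station import arm gives the robot as it stands.
- The arm moves only by the shell command python3 -m handwheel 'ROWS'. ROWS is JSON, a list of rows, each a list of 7 numbers: the turn, a rotation vector about the tool's x, y, z in rad, then the shift along the tool's x, y, z in cm, then the finger opening in cm, from 0 to 8.78. A call has 1 to 5 rows; each row is the pose to reach, as a shift and turn from the pose commanded when the call began, along the tool's axes at that moment; what a row does not reach only later rows make up. A row lasts 1/8 s, in which the tool goes at most 62.5 mm and 10.7 degrees, less where a joint would pass 70% of its speed; a pose out of reach is approached as far as the arm can. A call with a gripper value outside its range is refused whole. The fingers move at their own pace and stop on an object; the grip force is fixed at half the most. Time passes only in rows, so rows that repeat a pose let the fingers close. It gives the time, the measured TCP pose, the force and the opening at its end, in the units of the state.
- arm.get_state(): the state, without advancing time (a new reading comes with each control period).
- arm.get_image(name): name is "side" or "top"; returns a dict with "img" (420x560x3 uint8, red, green, blue), "mtx" (3x3 intrinsics, pixels), "R" (3x3) and "t" (3): a world point X has camera coordinates R X + t. Camera axes: x right, y down, z forward; pixel columns grow to the right and rows downward; lengths in m; the calibration is good to about 2 mm. A picture is of the moment at which its call begins. There is no depth.
- arm.hand_in(): hands the job in, once; it reports no verdict.
The state is a dict: "time": time; "q": joint angles; "joint_velocities": joint speeds; "joint_torque": joint torques, N m; "tool_pos": TCP position; "ee_rot": TCP orientation; "force": force on the tool from outside, world axes, zero at the start; "ft_torque": the same for the moment, N m; "finger_gap": opening from 0.0 (shut) to 1.0 (fully open).
Only numpy, scipy, OpenCV 4.12 (cv2) and the standard library are available. Lean on these libraries where they do the work, as an engineer would, in place of code of your own. Each camera call takes 0.05 s, during which the arm holds its last target.

## Working session

There is one attempt and no reset: what is moved stays moved. The work goes in short steps, Python scripts to look and compute and a shell command to move; the robot and the scene stay as the last step left them, time stands still between calls to the robot, and variables do not carry over. Pictures are saved under pics/ and viewed, and the job is handed in when it is done.

```bash
mkdir -p pics; ls; python3 - <<'E'
from station import arm
import cv2
s=arm.get_state(); print({k:s[k] for k in('time','tool_pos','ee_rot','force','finger_gap')})
for n in('side','top'):
    d=arm.get_image(n); cv2.imwrite(f'pics/{n}0.png',d['img'][:,:,::-1]); print(n,d['mtx'].tolist(),d['R'].round(4).tolist(),d['t'].round(4).tolist())
E
```

```text
pics
{'time': 0.0, 'tool_pos': array([0.2612883 , 0.56715165, 0.22188931]), 'ee_rot': array([-1.38389883, -0.88459325,  0.88675348]), 'force': array([-0.31008387,  0.39518475,  0.81308286]), 'finger_gap': 0.999803455600539}
side [[470.2004285726188, 0.0, 283.3732859203082], [0.0, 470.2004285726188, 210.35092213978822], [0.0, 0.0, 1.0]] [[0.845, -0.5345, 0.019], [-0.3045, -0.51, -0.8045], [0.4397, 0.674, -0.5937]] [-0.4863, 0.2856, 1.0986]
top [[462.8731806482252, 0.0, 278.7688818041699], [0.0, 462.8731806482252, 207.45769755237768], [0.0, 0.0, 1.0]] [[0.0274, -0.9996, 0.0113], [-0.9844, -0.0289, -0.1734], [0.1736, -0.0064, -0.9848]] [-0.0266, 0.5816, 1.38]
```

View pics/side0.png

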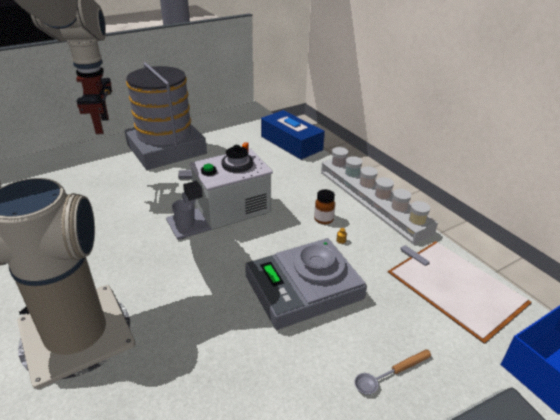

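View pics/top0.png

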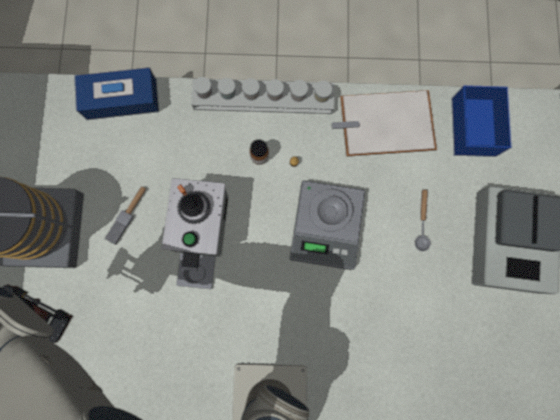

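```bash
cat > h.py <<'E'
import numpy as np, cv2
from station import arm
from scipy.spatial.transform import Rotation as Ro
def ray(d,u,v):
    K,R,t=np.array(d['mtx']),np.array(d['R']),np.array(d['t'])
    return -R.T@t, R.T@np.linalg.inv(K)@np.array([u,v,1.])
def onz(d,u,v,z):
    c,r=ray(d,u,v); return c+r*(z-c[2])/r[2]
def tri(d1,p1,d2,p2):
    A=[];b=[]
    for d,p in((d1,p1),(d2,p2)):
        c,r=ray(d,*p); r/=np.linalg.norm(r); P=np.eye(3)-np.outer(r,r); A.append(P);b.append(P@c)
    return np.linalg.lstsq(np.vstack(A),np.hstack(b),rcond=None)[0]
def proj(d,X):
    p=np.array(d['mtx'])@(np.array(d['R'])@np.array(X)+np.array(d['t'])); return p[:2]/p[2]
def blobs(d,lo,hi,box=None,amin=5):
    h=cv2.cvtColor(d['img'],cv2.COLOR_RGB2HSV); m=cv2.inRange(h,np.array(lo),np.array(hi))
    if box:
        k=np.zeros_like(m);x0,y0,x1,y1=box;k[y0:y1,x0:x1]=255;m&=k
    n,l,st,c=cv2.connectedComponentsWithStats(m)
    return [(st[i,:].tolist(),c[i].round(2).tolist()) for i in range(1,n) if st[i,4]>=amin]
E
python3 - <<'E'
from h import *
D={}
for n,b in(('side',(180,120,290,240)),('top',(150,170,240,290))):
    d=arm.get_image(n);D[n]=d
    print(n,'orange',blobs(d,(3,120,90),(18,255,255),b)); print('green',blobs(d,(45,80,40),(85,255,255),b))
    x0,y0,x1,y1=b
    cv2.imwrite(f'pics/{n}z.png',cv2.resize(d['img'][y0:y1,x0:x1,::-1],None,fx=5,fy=5,interpolation=cv2.INTER_CUBIC)[:600,:800])
E
```

```text
side orange [([242, 143, 6, 5, 24], [244.96, 144.96])]
green [([203, 164, 11, 8, 68], [207.78, 167.18])]
top orange [([178, 186, 8, 9, 32], [181.78, 189.59])]
green [([183, 233, 13, 12, 119], [189.11, 238.5])]
```

View pics/sidez.png

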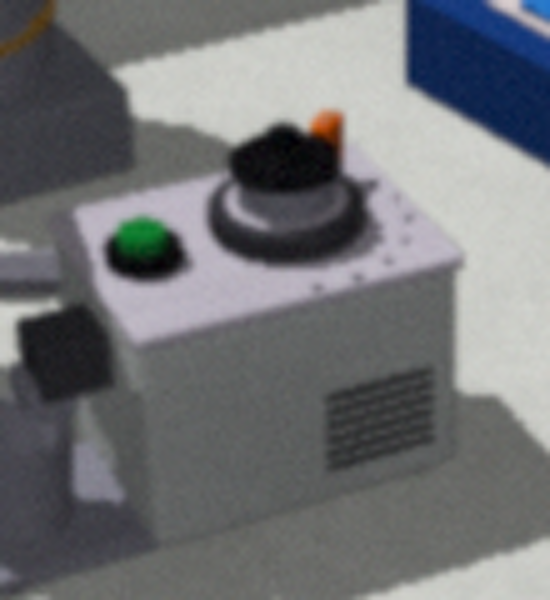

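View pics/topz.png

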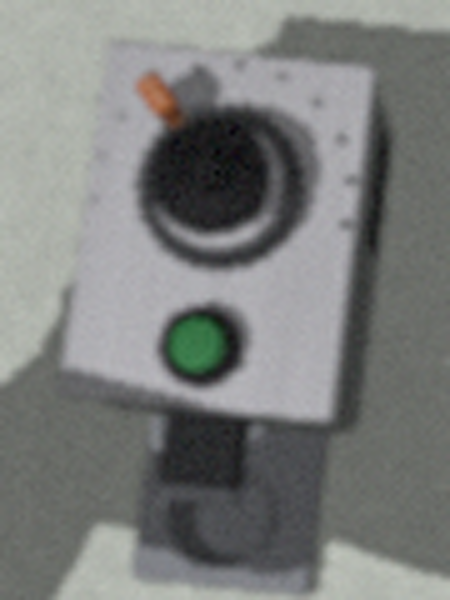

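```bash
python3 - <<'E'
from h import *
T=arm.get_image('top');S=arm.get_image('side')
b=tri(T,(189.11,238.5),S,(207.78,167.18)); print('button tri',b,'onz',onz(T,189.11,238.5,.192),onz(S,207.78,167.18,.192))
t=tri(T,(181.78,189.59),S,(244.96,144.96)); print('tab tri',t,'onz top',onz(T,181.78,189.59,.214),onz(S,244.96,144.96,.21))
s=arm.get_state(); print(s['time'],Ro.from_rotvec(s['ee_rot']).as_matrix().round(3))
E
```

```text
button tri [0.46392682 0.23592085 0.18427852] onz [0.46358682 0.23431431 0.192     ] [0.45856918 0.22416415 0.192     ]
tab tri [0.59730628 0.25930547 0.20854916] onz top [0.59534746 0.25851111 0.214     ] [0.59694008 0.25672881 0.21      ]
0.3 [[ 0.418 -0.    -0.908]
 [ 0.908 -0.     0.418]
 [-0.001 -1.     0.   ]]
```

```bash
python3 - <<'E'
from h import *
T=arm.get_image('top')
x0,y0,x1,y1=150,170,240,290
h=cv2.cvtColor(T['img'],cv2.COLOR_RGB2HSV)
P={}
# deck: bright lilac-grey quadrilateral; use detected lines via clicked corners
for k,(u,v) in dict(BL=(172.2,178.2),BR=(225.8,183.8),FR=(217,254.5),FL=(162.6,243.6)).items():
    P[k]=onz(T,u,v,.17); print(k,P[k])
c=sum(P.values())/4; ux=(P['BL']+P['BR']-P['FL']-P['FR']);ux/=np.linalg.norm(ux)
uy=(P['BL']+P['FL']-P['BR']-P['FR']);uy/=np.linalg.norm(uy)
print('centre',c,'yaw',np.degrees(np.arctan2(ux[1],ux[0])),np.degrees(np.arctan2(-uy[0],uy[1])))
print({a+b:np.linalg.norm(P[a]-P[b]) for a,b in('BL BR'.split(),'FL FR'.split(),'BL FL'.split(),'BR FR'.split())})
ring=onz(T,194.2,207.2,.188); but=onz(T,189.11,238.5,.192)
print('ring',ring,'but',but,'dist',np.linalg.norm((ring-but)[:2]),'yaw',np.degrees(np.arctan2(*(ring-but)[1::-1])))
print('ring from deck',c+.022*ux,'but',c-.068*ux)
tab=onz(T,181.78,189.59,.214)
for r in (ring,c+.022*ux): print('tab r',np.linalg.norm((tab-r)[:2]),'ang',np.degrees(np.arctan2(*(tab-r)[1::-1])))
E
```

```text
BL [0.63696391 0.29705686 0.17      ]
BR [0.62517996 0.14354745 0.17      ]
FR [0.4235318  0.15844878 0.17      ]
FL [0.4495064  0.31114353 0.17      ]
centre [0.53379552 0.22754916 0.17      ] yaw -4.260609288727959 -7.029751663308207
{'BLBR': np.float64(0.15396103460583038), 'FLFR': np.float64(0.15488823409647445), 'BLFL': np.float64(0.1879860344112317), 'BRFR': np.float64(0.2021980007946641)}
ring [0.55176768 0.22624132 0.188     ] but [0.46358682 0.23431431 0.192     ] dist 0.08854963179766341 yaw -5.230866684964295
ring from deck [0.55573472 0.22591471 0.17      ] but [0.46598344 0.23260109 0.17      ]
tab r 0.05422671549669496 ang 36.519073642546104
tab r 0.051300049558759483 ang 39.45016964741414
```

```bash
cat >> h.py <<'E'
A=np.array([.5528,.2260]); TH=37.5
def need(target,xang):
    s=arm.get_state(); R=Ro.from_rotvec(s['ee_rot']).as_matrix()
    d=R.T@(np.array(target)-s['tool_pos'])*100
    t=np.radians(xang); x=np.array([np.cos(t),np.sin(t),0]);y=np.array([0,0,-1.]);G=np.c_[x,y,np.cross(x,y)]
    print('turn',Ro.from_matrix(R.T@G).as_rotvec().round(3),'shift cm',d.round(2))
def rt(th,r,tang,z):  # point at radius r, tangential offset (ccw) from tab at angle th
    t=np.radians(th); return np.r_[A+r*np.array([np.cos(t),np.sin(t)])+tang*np.array([-np.sin(t),np.cos(t)]),z]
E
python3 - <<'E'
from h import *
need([.38,.29,.29],37.5); print(rt(37.5,.06,.03,.2))
E
```

```text
turn [ 0.     0.484 -0.   ] shift cm [-20.25  -6.74 -22.38]
[0.58213836 0.28632629 0.2       ]
```

```bash
python3 -m handwheel '[[0,0.1,0,-4,-2,-4.4,4],[0,0.2,0,-8,-4,-8.8,0],[0,0.3,0,-12,-5,-13.2,0],[0,0.4,0,-16,-6,-17.8,0],[0,0.48,0,-20,-6.7,-22.3,0]]'
python3 - <<'E'
from h import *
need(rt(37.5,.06,.03,.29),37.5)
E
```

```text
time: 0.98
tool_pos: [0.381, 0.291, 0.2904]
ee_rot: [-1.509, -0.515, 0.513]
force: [0.8, 0.5, 0.8]
finger_gap: 0.471
turn [0.    0.002 0.001] shift cm [ 15.65   0.06 -12.65]
```

```bash
python3 -m handwheel '[[0,0,0,4,0,-3.2,0],[0,0,0,8,0,-6.4,0],[0,0,0,12,0,-9.6,0],[0,0,0,15.6,0,-12.6,0],[0,0,0,15.6,0,-12.6,0]]'
python3 - <<'E'
from h import *
print(arm.get_state()['tool_pos'])
for n,b in(('side',(180,60,310,180)),('top',(120,150,260,260))):
    d=arm.get_image(n); x0,y0,x1,y1=b
    cv2.imwrite(f'pics/{n}1.png',cv2.resize(d['img'][y0:y1,x0:x1,::-1],None,fx=5,fy=5,interpolation=cv2.INTER_CUBIC)); print(n,proj(d,arm.get_state()['tool_pos']))
need(rt(37.5,.06,.03,.197),37.5)
E
```

```text
time: 1.6
tool_pos: [0.5832, 0.288, 0.2889]
ee_rot: [-1.509, -0.514, 0.514]
force: [0.3, 0.2, -0.9]
finger_gap: 0.011
[0.58321592 0.28796263 0.28890022]
side [234.33735313 117.91989428]
top [164.18504366 188.83224097]
turn [-0.001  0.004 -0.002] shift cm [ 0.04  9.2  -0.28]
```

View pics/side1.png

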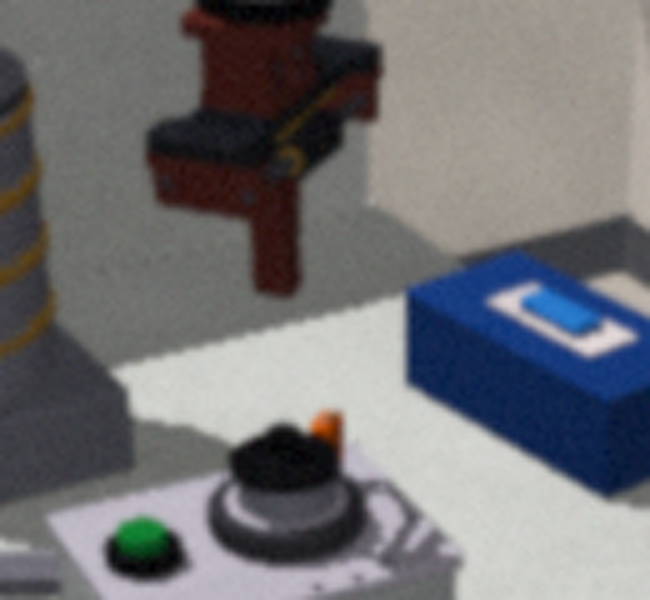

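View pics/top1.png

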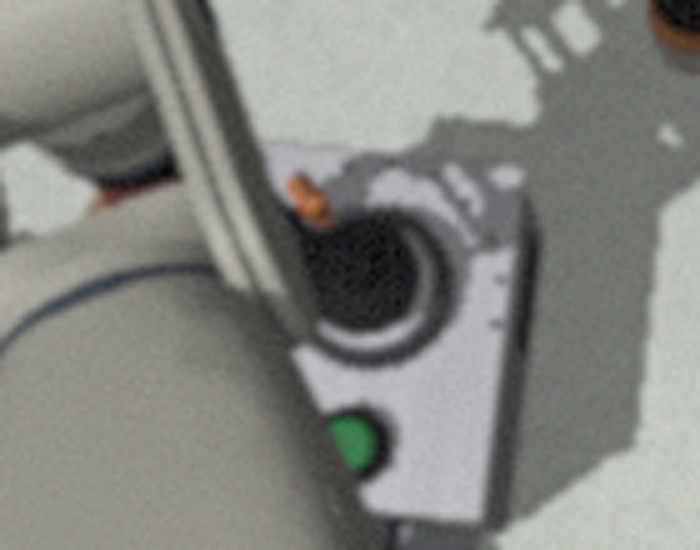

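The finger hangs clear on the CCW side of the orange tab (tab at side px ~(245,145), finger tip ~(235,118)). Next I lower it beside the tab.

```bash
python3 -m handwheel '[[0,0,0,0,3.5,-0.1,0],[0,0,0,0,7,-0.1,0],[0,0,0,0,9.2,-0.1,0],[0,0,0,0,9.4,-0.1,0],[0,0,0,0,9.4,-0.1,0]]'
python3 - <<'E'
from h import *
print(arm.get_state()['force'])
for n,b in(('side',(180,60,310,180)),):
    d=arm.get_image(n); x0,y0,x1,y1=b
    cv2.imwrite(f'pics/{n}2.png',cv2.resize(d['img'][y0:y1,x0:x1,::-1],None,fx=5,fy=5,interpolation=cv2.INTER_CUBIC)); print(n,proj(d,arm.get_state()['tool_pos']))
need(rt(37.5,.06,.018,.196),37.5)
E
```

```text
time: 2.33
tool_pos: [0.5812, 0.2882, 0.1968]
ee_rot: [-1.508, -0.517, 0.516]
force: [0.4, -0.8, -0.2]
finger_gap: 0.005
[ 0.40457631 -0.75253152 -0.21102103]
side [235.66998887 145.60506745]
turn [0.    0.005 0.002] shift cm [-0.09  0.12 -1.39]
```

View pics/side2.png

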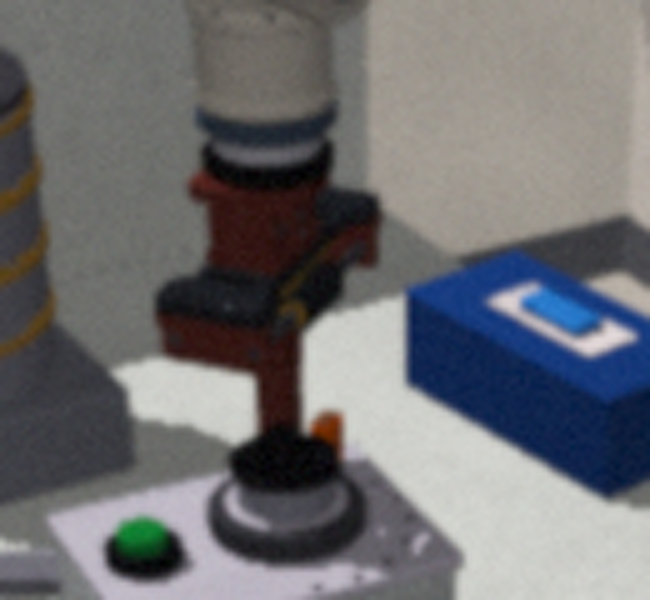

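```bash
python3 -m handwheel '[[0,0,0,-0.05,0.1,-0.4,0],[0,0,0,-0.1,0.1,-0.8,0],[0,0,0,-0.1,0.1,-1.1,0],[0,0,0,-0.1,0.1,-1.3,0],[0,0,0,-0.1,0.1,-1.4,0]]'
python3 - <<'E'
from h import *
s=arm.get_state();R=Ro.from_rotvec(s['ee_rot']).as_matrix();print('tool force',(R.T@s['force']).round(2)); need(rt(37.5,.06,.017,.196),37.5)
E
```

```text
time: 3.0
tool_pos: [0.5892, 0.2763, 0.1947]
ee_rot: [-1.508, -0.515, 0.516]
force: [-2.5, 3.2, 1.3]
finger_gap: 0.0
tool force [-0.   -1.26  4.01]
turn [-0.001  0.004  0.   ] shift cm [ 0.06 -0.13 -0.07]
```

```bash
python3 -m handwheel '[[0,0.035,0,0.05,0,-0.21,0],[0,0.07,0,0.1,-0.05,-0.43,0],[0,0.105,0,0.14,-0.1,-0.64,0],[0,0.14,0,0.18,-0.1,-0.86,0],[0,0.175,0,0.2,-0.1,-1.07,0]]'
cat >> h.py <<'E'
def st():
    s=arm.get_state();R=Ro.from_rotvec(s['ee_rot']).as_matrix();p=s['tool_pos'][:2]-A
    xa=np.degrees(np.arctan2(R[1,0],R[0,0])); ex=np.array([np.cos(np.radians(xa)),np.sin(np.radians(xa))]); ez=np.array([-ex[1],ex[0]])
    c=p@ez; print('t',s['time'],'toolF',(R.T@s['force']).round(2),'xang',xa.round(1),'r',(p@ex*1000).round(1),'c',(c*1000).round(1),'pos',s['tool_pos'].round(4))
    # tab centre angle if face touches: angle of tab = xang + asin((c-17.0)/|r|)
    print('tab angle if touching',(xa+np.degrees((c-.0172)/ (p@ex))).round(1))
E
python3 -c "from h import *;st()"
```

```text
time: 3.62
tool_pos: [0.5979, 0.2683, 0.1959]
ee_rot: [-1.538, -0.378, 0.377]
force: [-0.5, 0.4, -0.3]
finger_gap: 0.005
t 3.625 toolF [-0.29  0.31  0.6 ] xang 27.6 r 59.6 c 16.6 pos [0.5979 0.2683 0.1959]
tab angle if touching 27.0
```

```bash
python3 -m handwheel '[[0,0.035,0,0.05,0,-0.21,0],[0,0.07,0,0.1,0,-0.43,0],[0,0.105,0,0.14,0,-0.64,0],[0,0.14,0,0.18,0,-0.86,0],[0,0.14,0,0.18,0,-0.86,0]]'
python3 -c "
from h import *;st()
d=arm.get_image('side'); print(blobs(d,(3,120,90),(18,255,255),(180,100,310,200)))
cv2.imwrite('pics/side3.png',cv2.resize(d['img'][60:180,180:310,::-1],None,fx=5,fy=5,interpolation=cv2.INTER_CUBIC))
for th in (37.5,17.5,-2.5,-22.5,-42.5): print(th,proj(d,rt(th,.056,0,.208)))
"
```

```text
time: 4.25
tool_pos: [0.6031, 0.2619, 0.1957]
ee_rot: [-1.554, -0.269, 0.269]
force: [-0.2, 0.0, 0.1]
finger_gap: 0.001
t 4.25 toolF [-0.19 -0.07  0.11] xang 19.7 r 59.4 c 16.9 pos [0.6031 0.2619 0.1957]
tab angle if touching 19.4
[([247, 144, 7, 12, 68], [250.26, 149.78])]
37.5 [244.5276203  145.06134236]
17.5 [249.93928705 146.73348518]
-2.5 [253.85571564 149.24875473]
-22.5 [255.79007549 152.33922966]
-42.5 [255.45182174 155.65648869]
```

View pics/side3.png

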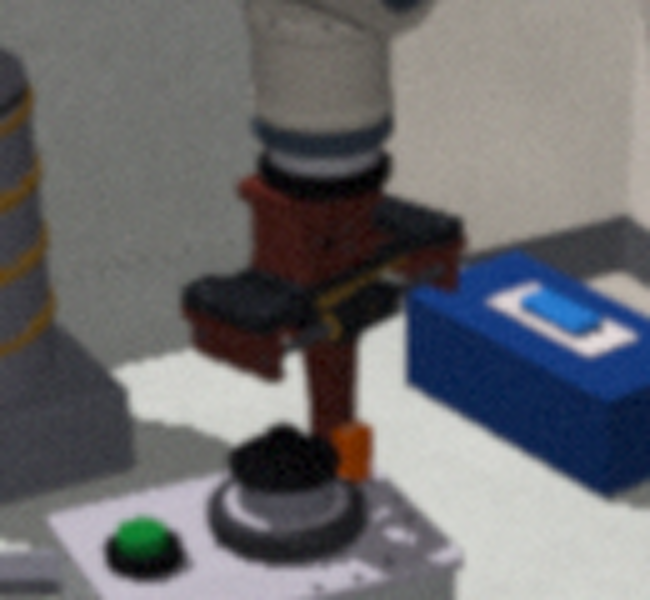

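One click so far: the tab is at side px (250,150), as expected for 17.5°. I carry on in small arcs.

```bash
python3 -m handwheel '[[0,0.035,0,0.05,0,-0.21,0],[0,0.07,0,0.1,0,-0.43,0],[0,0.105,0,0.14,0,-0.64,0],[0,0.14,0,0.18,0,-0.86,0],[0,0.175,0,0.2,0,-1.07,0]]'; python3 -c "from h import *;st()"
python3 -m handwheel '[[0,0.035,0,0.05,0,-0.21,0],[0,0.07,0,0.1,0,-0.43,0],[0,0.105,0,0.14,0,-0.64,0],[0,0.14,0,0.18,0,-0.86,0],[0,0.14,0,0.18,0,-0.86,0]]'
python3 -c "
from h import *;st()
d=arm.get_image('side'); print(blobs(d,(3,120,90),(18,255,255),(180,100,310,200)))
"
```

```text
time: 4.92
tool_pos: [0.6087, 0.2522, 0.1956]
ee_rot: [-1.567, -0.131, 0.131]
force: [-0.6, 0.3, -0.3]
finger_gap: 0.006
t 4.925 toolF [-0.54  0.25  0.35] xang 9.6 r 59.5 c 16.5 pos [0.6087 0.2522 0.1956]
tab angle if touching 8.9
time: 5.55
tool_pos: [0.6118, 0.2443, 0.1957]
ee_rot: [-1.571, -0.022, 0.022]
force: [-0.1, 1.0, 0.2]
finger_gap: 0.007
t 5.55 toolF [-0.06 -0.23  0.98] xang 1.6 r 59.5 c 16.7 pos [0.6118 0.2443 0.1957]
tab angle if touching 1.1
[([250, 147, 8, 12, 84], [253.79, 152.17])]
```

```bash
python3 -m handwheel '[[0,0.035,0,0.05,0,-0.21,0],[0,0.07,0,0.1,0,-0.43,0],[0,0.105,0,0.14,0,-0.64,0],[0,0.14,0,0.18,0,-0.86,0],[0,0.175,0,0.2,0,-1.07,0]]'; python3 -c "from h import *;st()"
python3 -m handwheel '[[0,0.035,0,0.05,0,-0.21,0],[0,0.07,0,0.1,0,-0.43,0],[0,0.105,0,0.14,0,-0.64,0],[0,0.14,0,0.18,0,-0.86,0],[0,0.14,0,0.18,0,-0.86,0]]'
python3 -c "
from h import *;st()
d=arm.get_image('side'); print(blobs(d,(3,120,90),(18,255,255),(180,100,310,200)))
cv2.imwrite('pics/side4.png',cv2.resize(d['img'][60:180,180:310,::-1],None,fx=5,fy=5,interpolation=cv2.INTER_CUBIC))
"
```

```text
time: 6.22
tool_pos: [0.6139, 0.2336, 0.1956]
ee_rot: [-1.568, 0.117, -0.116]
force: [-0.3, 1.6, -1.1]
finger_gap: 0.006
t 6.225 toolF [-0.53  1.08  1.52] xang -8.5 r 59.3 c 16.5 pos [0.6139 0.2336 0.1956]
tab angle if touching -9.2
time: 6.85
tool_pos: [0.6146, 0.2248, 0.1957]
ee_rot: [-1.559, 0.225, -0.225]
force: [0.4, -0.2, 0.5]
finger_gap: 0.007
t 6.85 toolF [ 0.47 -0.54 -0.1 ] xang -16.4 r 59.6 c 16.4 pos [0.6146 0.2248 0.1957]
tab angle if touching -17.2
[([252, 150, 8, 13, 85], [255.73, 155.74])]
```

View pics/side4.png

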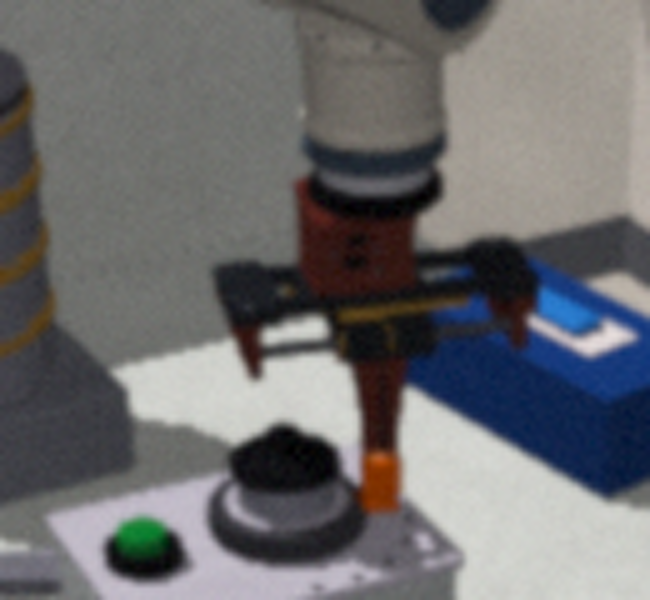

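Three clicks: the tab is at px (255.7,155.7). The fourth click follows, stopping just past half-way.

```bash
python3 -m handwheel '[[0,0.035,0,0.05,0,-0.21,0],[0,0.07,0,0.1,0,-0.43,0],[0,0.105,0,0.14,0,-0.64,0],[0,0.14,0,0.18,0,-0.86,0],[0,0.175,0,0.2,0,-1.07,0]]'; python3 -c "from h import *;st()"
python3 -m handwheel '[[0,0.035,0,0.05,0,-0.21,0],[0,0.07,0,0.1,0,-0.43,0],[0,0.105,0,0.14,0,-0.64,0],[0,0.14,0,0.18,0,-0.86,0],[0,0.14,0,0.18,0,-0.86,0]]'
python3 -c "
from h import *;st()
d=arm.get_image('side'); print(blobs(d,(3,120,90),(18,255,255),(180,100,310,200)))
cv2.imwrite('pics/side5.png',cv2.resize(d['img'][60:180,180:310,::-1],None,fx=5,fy=5,interpolation=cv2.INTER_CUBIC))
"
```

```text
time: 7.52
tool_pos: [0.6133, 0.2145, 0.1957]
ee_rot: [-1.54, 0.363, -0.363]
force: [-0.4, 3.7, -2.2]
finger_gap: 0.004
t 7.525 toolF [-2.05  2.19  3.14] xang -26.5 r 59.3 c 16.7 pos [0.6133 0.2145 0.1957]
tab angle if touching -27.0
time: 8.15
tool_pos: [0.6112, 0.2054, 0.1957]
ee_rot: [-1.519, 0.471, -0.471]
force: [-0.8, -0.3, -0.3]
finger_gap: 0.007
t 8.15 toolF [-0.49  0.28 -0.66] xang -34.5 r 59.8 c 16.1 pos [0.6112 0.2054 0.1957]
tab angle if touching -35.5
[([251, 153, 9, 13, 92], [255.14, 159.12])]
```

View pics/side5.png

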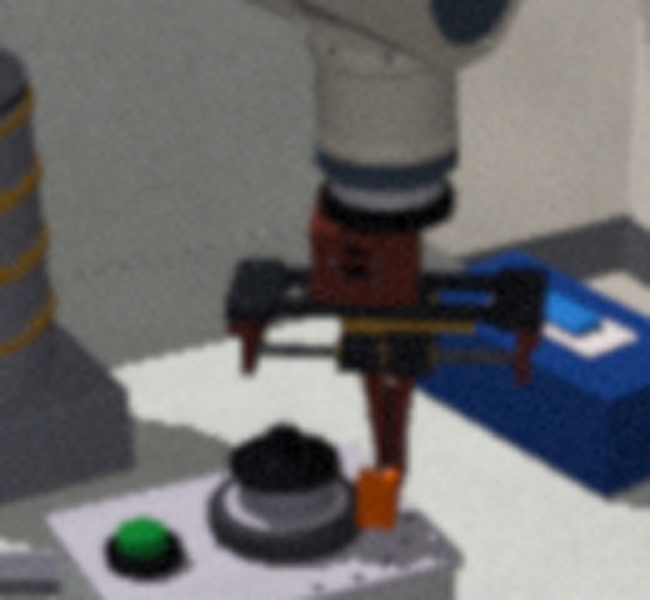

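```bash
python3 -m handwheel '[[0,0,0,0,0,0.6,0],[0,0,0,0,0,1.2,0],[0,0,0,0,-4,1.5,0],[0,0,0,0,-8,1.5,0],[0,0,0,0,-9.5,1.5,0]]'
python3 -c "
from h import *;st()
d=arm.get_image('side'); print(blobs(d,(3,120,90),(18,255,255),(180,100,310,200)))
need([.4645,.2338,.285],-34.5)
"
```

```text
time: 8.82
tool_pos: [0.6209, 0.2189, 0.2932]
ee_rot: [-1.517, 0.468, -0.473]
force: [0.2, 0.1, -0.4]
finger_gap: 0.005
t 8.825 toolF [0.1  0.35 0.15] xang -34.4 r 60.2 c 32.7 pos [0.6209 0.2189 0.2932]
tab angle if touching -19.7
[([251, 154, 8, 12, 84], [254.69, 159.29])]
turn [-0.004  0.001  0.003] shift cm [-13.76   0.84  -7.62]
```

```bash
python3 -m handwheel '[[0,0,0,-4.5,0,-2.5,0],[0,0,0,-9,0,-5,0],[0,0,0,-13.7,0,-7.6,0],[0,0,0,-13.7,3,-7.6,0],[0,0,0,-13.7,5,-7.6,0]]'
python3 -c "
from h import *;st()
for n,b in(('side',(180,60,310,180)),('top',(120,150,260,260))):
    d=arm.get_image(n); x0,y0,x1,y1=b
    print(blobs(d,(3,120,90),(18,255,255),b),proj(d,arm.get_state()['tool_pos']))
    cv2.imwrite(f'pics/{n}6.png',cv2.resize(d['img'][y0:y1,x0:x1,::-1],None,fx=5,fy=5,interpolation=cv2.INTER_CUBIC))
need([.4645,.2338,.196],-34.5)
"
```

```text
time: 9.5
tool_pos: [0.4621, 0.2327, 0.2387]
ee_rot: [-1.521, 0.471, -0.469]
force: [-0.3, 0.3, -0.7]
finger_gap: 0.009
t 9.5 toolF [-0.43  0.71  0.05] xang -34.4 r -78.7 c -45.7 pos [0.4621 0.2327 0.2387]
tab angle if touching 11.4
[([251, 154, 8, 12, 84], [254.69, 159.29])] [206.20056591 152.09612957]
[([254, 157, 4, 3, 6], [255.67, 157.83]), ([203, 188, 9, 10, 35], [206.71, 192.86])] [186.80358804 237.45028328]
turn [ 0.005  0.001 -0.003] shift cm [0.16 4.15 0.33]
```

View pics/side6.png

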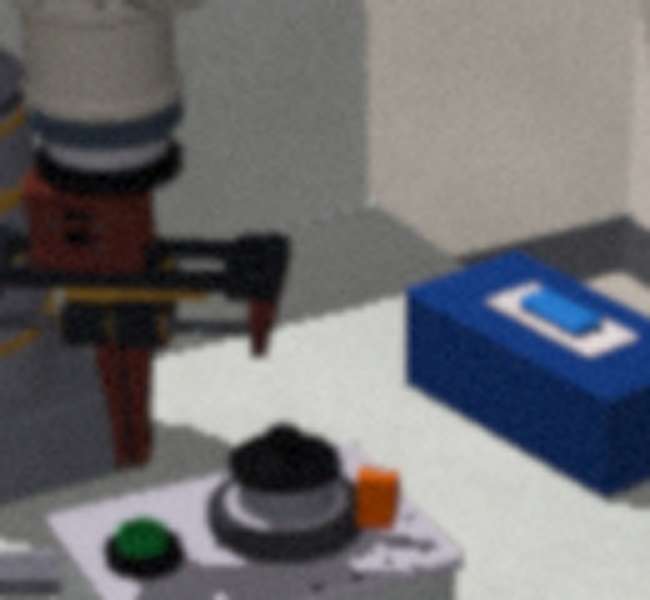

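View pics/top6.png

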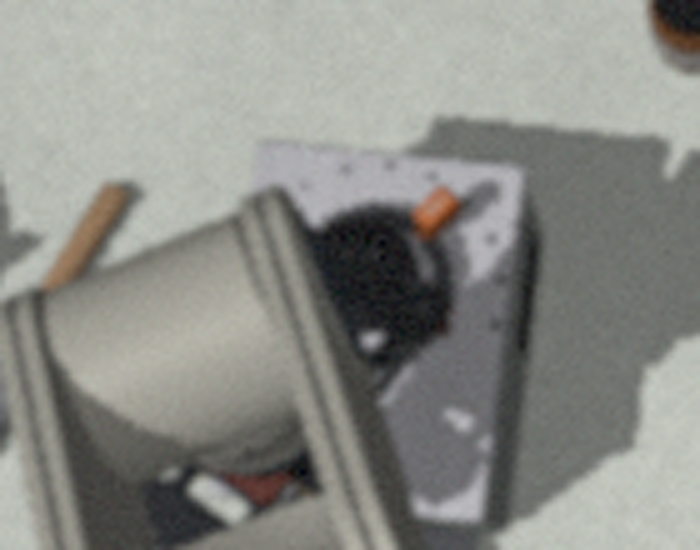

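```bash
python3 -c "
from h import *
d=arm.get_image('top');a=onz(d,181.78,189.59,.212);b=onz(d,206.71,192.86,.212);print(a,b,np.linalg.norm(a-b),[np.degrees(np.arctan2(*(p[:2]-A)[::-1])) for p in(a,b)])
s=arm.get_image('side');print(tri(d,(206.71,192.86),s,(254.69,159.29)))"
python3 -m handwheel '[[0,0,0,0.16,1.5,0.33,0],[0,0,0,0.16,3,0.33,0],[0,0,0,0.16,4,0.33,0],[0,0,0,0.16,4.2,0.33,0],[0,0,0,0.16,4.4,0.33,0]]'
```

```text
[0.59576747 0.2589276  0.212     ] [0.58863078 0.19001647 0.212     ] 0.06927969765976777 [np.float64(37.464311175294455), np.float64(-45.12187262020329)]
[0.59295958 0.19251232 0.19390576]
time: 10.32
tool_pos: [0.467, 0.2348, 0.1967]
ee_rot: [-1.519, 0.471, -0.471]
force: [0.1, -0.0, -0.7]
finger_gap: 0.005
```

The chord is about 69–72 mm and the turn about 82°, so the collar is four clicks on. Next I press the button.

```bash
python3 -m handwheel '[[0,0,0,0,0.3,0,0],[0,0,0,0,0.5,0,0],[0,0,0,0,0.7,0,0],[0,0,0,0,0.7,0,0]]'
```

```text
time: 10.82
tool_pos: [0.4671, 0.2348, 0.1899]
ee_rot: [-1.519, 0.47, -0.471]
force: [-0.2, 0.3, 1.7]
finger_gap: 0.005
```

```bash
python3 -m handwheel '[[0,0,0,0,0.2,0,0],[0,0,0,0,0.35,0,0],[0,0,0,0,0.35,0,0]]'
```

```text
time: 11.2
tool_pos: [0.4671, 0.2348, 0.1864]
ee_rot: [-1.519, 0.47, -0.471]
force: [-0.2, 0.0, 4.8]
finger_gap: 0.006
```

```bash
python3 -m handwheel '[[0,0,0,0,0.1,0,0],[0,0,0,0,0.15,0,0],[0,0,0,0,0.15,0,0]]'
```

```text
time: 11.58
tool_pos: [0.4672, 0.2349, 0.1861]
ee_rot: [-1.519, 0.47, -0.471]
force: [-4.4, -2.5, 17.0]
finger_gap: 0.003
```

The force rises stiffly to 17 N, so the button is on its stop. I release it straight up and move clear.

```bash
python3 -m handwheel '[[0,0,0,0,-0.5,0,0],[0,0,0,0,-1.5,0,0],[0,0,0,0,-4,0,0],[0,0,0,0,-8,0,0],[0,0,0,0,-11,0,0]]'
python3 -m handwheel '[[0,0,0,-4,0,2,0],[0,0,0,-8,0,4,0],[0,0,0,-12,0,6,0],[0,0,0,-12,0,6,0]]'
python3 -c "
from h import *;st()
for n in('side','top'):
    d=arm.get_image(n); print(blobs(d,(3,120,90),(18,255,255),(180,120,290,240) if n=='side' else (150,170,240,290)),blobs(d,(45,80,40),(85,255,255),(180,120,290,240) if n=='side' else (150,170,240,290)))
    cv2.imwrite(f'pics/{n}7.png',d['img'][:,:,::-1])
"
```

```text
time: 12.2
tool_pos: [0.467, 0.2348, 0.2962]
ee_rot: [-1.519, 0.47, -0.471]
force: [-0.1, 0.6, -0.1]
finger_gap: 0.005
time: 12.7
tool_pos: [0.4005, 0.3539, 0.2946]
ee_rot: [-1.52, 0.468, -0.468]
force: [0.2, -0.3, -0.2]
finger_gap: 0.007
t 12.7 toolF [ 0.29  0.22 -0.11] xang -34.2 r -197.8 c 20.0 pos [0.4005 0.3539 0.2946]
tab angle if touching -35.1
[([251, 154, 8, 12, 78], [254.81, 159.41])] [([203, 164, 11, 8, 65], [207.77, 167.09])]
[([203, 189, 9, 9, 29], [206.31, 192.72])] [([183, 233, 12, 12, 105], [188.9, 238.41])]
```

View pics/side7.png

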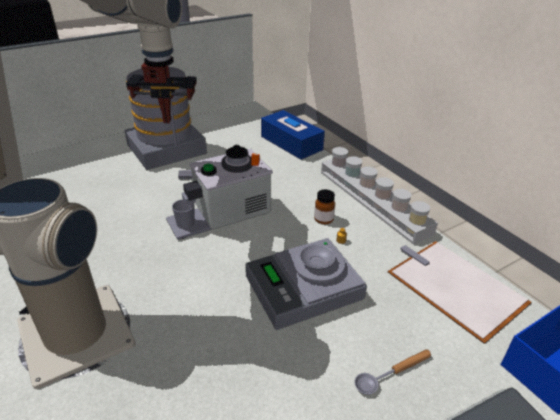

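View pics/top7.png

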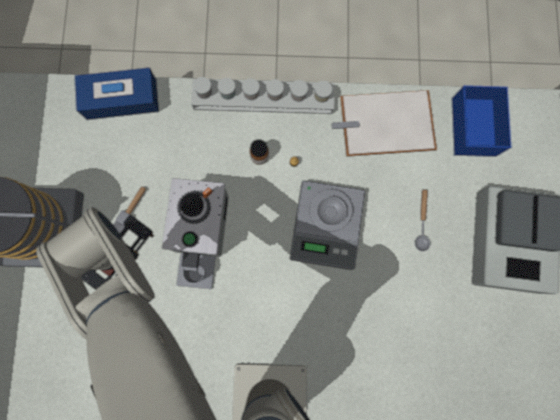

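The collar tab stands at top px (206,193). The button is up at (188.9,238.4), the same pixel as at the start, and the loose things are where they were. The arm is clear, so I hand in.

```bash
python3 -c "
from station import arm
print(arm.hand_in(), arm.get_state()['time'])"
```

```text
the job is handed in; nothing more can be done
the job is handed in; nothing more can be done
```

I pushed the grind collar four clicks clockwise with the closed fingertips against the orange tab, backed off, then pressed the start button and let it come up. The job is handed in, with the last clock reading 12.7 s; no verdict was reported.

- **Collar:** I counted the four clicks one at a time in the side camera. The top view gave about 82° of turn and a 69 mm chord. The measured tab radius came out about 2 mm short of the given 56 mm; allowing for that, the chord is about 72 mm. The tab was in the same place after the button press. Force readings between pushes stayed at about 4 N or less, well under the 25 N limit.
- **Tab height:** one check disagreed. Locating the tab from both cameras after the turn gave a height of 0.194 m, where about 0.205 m was expected. The direction still matched four clicks, so I did not repeat it.
- **Start button:** about 5 N took it nearly fully down, then the force rose stiffly to 17 N at its stop. Afterwards the green top was back at its starting pixel in both views.
- **Loose things:** by eye, the cap, cup, dish, jar, weight and spoon stood where they were at the start. The brush was partly hidden by the arm in the last top view, but its handle was in the same place. The arm was clear of everything, with force near zero.

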